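Seat the coin disc on the sorter

ROBOT

A 6-joint arm with a two-finger parallel gripper is mounted at the origin on the work surface. World frame = base frame: x ahead of the robot, y to its left, z up, the work surface at z = 0. Lengths are in mm, angles in rad, forces in N, time in s.
With the tool pointing down it reaches from about 375 to 975 mm from the base axis. Payload 3.8 kg.
Tool frame: the origin (TCP) lies at the very end of the fingers, on their centre line; the grasp point (between the pads) lies 19 mm behind it; z points along the fingers, y is the line along which they close (so a half turn about z gives the same grasp; the last joint's range is limited). The gripper opens to 88 mm and grips with 3 to 60 N. Pads are 18 mm wide; open, the fingers measure 123 mm over their backs; the gripper's body (75 mm by 187 mm) begins 45 mm behind the grasp point.
Start: joints at [1.251, 0.264, 1.604, -0, 1.274, -0.037], TCP at [188.354, 648.183, 238.706] pointing down, gripper open.
Joint ranges: [-2.63, 2.63], [-0.94, 2.18], [0.31, 2.57], [-1.31, 4.45], [0, 2.66], [-2.55, 2.55]. Speed limits (rad/s): [2.57, 2.57, 3.14, 3.14, 3.14, 3.14].

INTERFACE

Orientations are given as a unit quaternion [w, x, y, z].
In Python, from plant import arm, viewer gives the robot as it stands.
- The arm moves only by the tool arm_command, never from a script. Its argument "deltas" is a list of rows, each an object with "delta_pos": the shift along the tool's x, y, z in mm, a list of three; "spin": the turn about the tool's z in degrees. In form: [{"delta_pos": [dx, dy, dz], "spin": spin}, ...]. A call has 1 to 12 rows; each row is the pose to reach, as a shift and turn from the pose commanded when the call began, along the tool's axes at that moment; what a row does not reach only later rows make up. A row lasts 1/12 s, in which the tool goes at most 41.7 mm and 7.16 degrees, less where a joint would pass 70% of its speed; a pose out of reach is approached as far as the arm can. A call with a gripper value outside its range is refused whole. "gripper" is the finger opening in mm, from 0 to 88.1, set as the call begins (left out, the last holds). The fingers move at their own pace and stop on an object; "newtons" is the grip in N (left out, the last holds). Time passes only in rows, so rows that repeat a pose let the fingers close. It gives the time, the measured TCP pose, the force, the opening and the grip force at its end, in the units of the state.
- arm.sense(): the state, without advancing time (a new reading comes with each control period).
- viewer.snapshot(name): name is "side" or "top"; returns a dict with "pixels" (400x640x3 uint8, blue, green, red), "z_map" (400x640 float32, mm along the optical axis (not along the pixel's ray), 0 where there is no reading), "vfov" (degrees; the focal length in pixels is half the picture's height over the tangent of half this angle, whatever the lens; pixels are square), "cx", "cy" (the principal point, pixels), "k1" (the pictures are not rectified: a ray, as slopes to the right and down, at radius r is drawn at 1 + k1 r^2 times it, then the intrinsics apply), "position" and "rotation" of the camera in the world. Camera axes: x right, y up, looking along -z (the intrinsics and any distortion apply to the point x, -y, -z); pixel columns grow to the right and rows downward; lengths in mm; the calibration is good to about 2 mm. A picture is of the moment at which its call begins.
- arm.hand_in(): hands the job in; it is judged then, once.
The state is a dict: "t": time; "qpos": joint angles; "qvel": joint speeds; "effort": joint torques, N m; "tool_pos": TCP position; "eef_rot": TCP orientation; "ft_force": force on the tool from outside, world axes, zero at the start; "moment": the same for the moment, N m; "grip_width": opening from 0.0 (shut) to 1.0 (fully open); "finger_force": force on a finger pad.
Only numpy, scipy, OpenCV 4.12 (cv2) and the standard library are available. Lean on these libraries where they do the work, as an engineer would, in place of code of your own. Each camera call takes 0.05 s, during which the arm holds its last target. There are 200 camera calls.

TASK

The notched coin disc on the coin sorter has been put on turned the wrong way, so it is riding high. Push its pegs round with a fingertip until the notch in its rim lies over the key bar by the upright post, then press the disc down by its black boss until it is fully home and flat on the sorter. Do not lift the disc off, leave the other things where they are, and finish with the hand clear.

Things in the scene. Friction and masses are not known exactly. Their poses are not given: they have to be found in the camera images.
- coin_sorter: the coin sorter, fixed: grey box 280 (x) x 260 (y) mm, deck 90 mm high, with a round dark steel seat plate, 184 mm across, in the middle, its top (the seat) 94 mm above the desk. Origin: under the box's centre at desk height, on the spindle's axis; z up; x points from the axis to the key bar and post
- seat_centre (a point): point on the spindle's axis at seat height (94 mm above the desk): the seated disc has its underside's centre here. The fixed spindle, 20 mm across, stands 32 mm above the seat inside the disc's boss
- collar (a joint): brass collar, 90 mm across, round the spindle under the disc; metres it has been pushed down: 0 at the start (disc held 8 mm above the seat), 0.008 with the disc seated. It carries the disc's weight, gives way stiffly to a push of about 5 to 7 N on the disc, and stays where it is pushed to (no spring)
- key_bar (a point): the key bar on the seat plate: round-topped radial bar 8 mm wide, 6 mm high above the seat, from 62 to 80 mm from the spindle's axis. Just outside the disc, 84.5 mm from the axis on the same line, stands a round post 10 mm across, 24 mm tall above the seat. The point is 68 mm from the axis, at seat height
- coin_disc: aluminium disc, loose on the spindle, 150 mm across, 6 mm thick, about 300 g, black boss in the middle. At the start its underside is 8 mm above the seat and 2 mm above the key bar. It turns with light friction (under 2 N at a peg) and stays where left. Origin: centre of the underside; z up; x points from the axis to the notch
- peg (a point): middle of the top of one of the disc's three upright black pegs, 16 mm across, standing 20 mm above the disc's face (tops 26 mm above its underside), 46 mm from the axis, at 60 (this one), 180 and 300 degrees counter-clockwise from the notch seen from above
- notch (a point): the notch in the disc's rim: a slot 13 mm wide, open at the rim, from 60 mm out from the axis. The point is in its middle, 68 mm from the axis, at the disc's underside
- boss_top (a point): centre of the flat top of the disc's black round boss (40 mm across, its top 40 mm above the disc's underside), the place to press
- coin_tube: bystander standing on the sorter's deck: a paper coin roll 28 mm across, 40 mm tall; origin at the centre of its foot
- coin_cup: bystander standing on the sorter's deck: a small black cup 36 mm across, 35 mm tall; origin at the centre of its foot
- mug: bystander: white mug 80 mm across, 95 mm tall; origin at the centre of its foot
- bead_jar: bystander: jar 80 mm across, 90 mm tall; origin at the centre of its foot
- stapler: bystander: black stapler 140 x 36 mm, 49 mm tall; origin at the centre of its foot
- pen_tub: bystander: dark metal tub 72 mm across, 100 mm tall; origin at the centre of its foot
- spare_disc: bystander: a spare disc without notch or pegs, 140 mm across, lying on the desk, 34 mm tall with its boss; origin at the centre of its underside
Things that resemble listed ones, but are neither listed nor needed, are in the scene too. What is shaped like the coin_disc but turquoise is not meant.

How it is judged (in metres and radians):
On the way:
1. the notch has been brought over the key bar while the disc still rides high (horizontal distance between notch and key_bar below 0.006 m and z of coin_disc in the frame of coin_sorter above 0.0957 m).
At the end, for the whole second after the job is handed in: the disc lies flat on the seat (underside within 1.5 mm of it, tilted under 0.025 rad), within 3 mm of the spindle's axis, its notch over the key bar (points within 6 mm of each other, seen from above), at rest (z of coin_disc in the frame of coin_sorter below 0.0955 m and horizontal distance between notch and key_bar below 0.006 m and horizontal distance between coin_disc and seat_centre below 0.003 m and angle between coin_disc's own z axis and vertical below 0.025 rad and linear speed of coin_disc below 0.01 m/s); the robot touches nothing.
It fails at once if the disc was lifted more than 8 mm above where it started (z of coin_disc in the frame of coin_sorter above 0.11 m).
It fails at once if a bystander was moved more than 30 mm (distance of any of coin_tube, coin_cup, mug, bead_jar, stapler, pen_tub, spare_disc from where it was at the start of the episode above 0.03 m).
It fails at once if a standing bystander was knocked over (angle between any of coin_tube, coin_cup, mug, bead_jar, pen_tub's own z axis and vertical above 0.7 rad).
It also fails if it takes over 67 s, if anything falls off the work surface, if the arm or the gripper's body presses on something with over 40 N, if the wrist force passes 120 N, or if a joint passes its speed limit or range.

## Working session

There is one attempt and no reset: what is moved stays moved. The work goes in short steps, Python scripts to look and compute and a tool call to move; the robot and the scene stay as the last step left them, time stands still between calls to the robot, and variables do not carry over. Pictures are saved under pics/ and viewed, at most 13 in all, crops included, and the job is handed in when it is done.

Besides the shell and the picture viewer there is one more tool, called after "Request:" as name([rows], argument=value, ...), one row to a line, values as JSON. arm_command: Moves the arm, as the interface text tells. Its arguments: {"type":"object","properties":{"deltas":{"type":"array","items":{"type":"object","properties":{"delta_pos":{"type":"array","items":{"type":"number"}},"spin":{"type":"number"}}}},"gripper":{"type":"number"},"newtons":{"type":"number"}},"required":["deltas"]}

```bash
mkdir -p pics; cat > h.py <<'E'
import numpy as np, cv2
from plant import arm, viewer
def cam(s):
    f=200/np.tan(np.radians(s["vfov"])/2) if s["pixels"].shape[0]==400 else None
    K=np.array([[f,0,s["cx"]],[0,f,s["cy"]],[0,0,1.]])
    R=np.array(s["rotation"],float)
    if R.size==4:
        w,x,y,z=R; from scipy.spatial.transform import Rotation as Q; R=Q.from_quat([x,y,z,w]).as_matrix()
    return K,np.array([s["k1"],0,0,0,0.]),R.reshape(3,3),np.array(s["position"],float)
def rays(s,uv):
    K,d,R,p=cam(s)
    n=cv2.undistortPointsIter(np.array(uv,float).reshape(-1,1,2),K,d,None,None,(3,50,1e-9)).reshape(-1,2)
    return np.c_[n[:,0],-n[:,1],-np.ones(len(n))]@R.T,p
def onplane(s,uv,z):
    r,p=rays(s,uv); return p+r*((z-p[2])/r[:,2])[:,None]
def proj(s,X):
    K,d,R,p=cam(s); c=(np.atleast_2d(X)-p)@R*[1,-1,-1]
    return cv2.projectPoints(c,np.zeros(3),np.zeros(3),K,d)[0].reshape(-1,2)
def cloud(s):
    h,w=s["z_map"].shape; v,u=np.mgrid[:h,:w]
    r,p=rays(s,np.c_[u.ravel(),v.ravel()]); return (p+r*s["z_map"].reshape(-1,1)).reshape(h,w,3)
E
python3 - <<'E'
from h import *
for n in("top","side"):
    s=viewer.snapshot(n); cv2.imwrite(f"pics/{n}0.png",s["pixels"]); print(n,[s[k] for k in("vfov","cx","cy","k1","position","rotation")])
print(arm.sense())
E
```

```text
top [50.4908549421816, 327.6062237066086, 203.6318958183343, -0.05744985578377105, array([ 260.22496287,   42.8452454 , 1249.94133531]), array([-0.70146275, -0.06575613,  0.07386715,  0.70581143])]
side [48.669995219702834, 322.50439974299906, 198.97017449960583, -0.05976854310677061, array([ 107.8859996 , -632.56878571, 1014.45576556]), array([ 0.90491215,  0.32962627, -0.08839155, -0.25429798])]
{'t': 0.1, 'qpos': array([ 1.25110067e+00,  2.64641383e-01,  1.60522405e+00,  2.81252244e-06,
        1.27370928e+00, -3.69143001e-02]), 'qvel': array([-0.00034524, -0.00077634, -0.00523069,  0.00036219, -0.00132694,
        0.00086466]), 'effort': array([ 2.71560129e-04, -5.03618360e+01, -3.58078194e+01,  7.30968453e-02,
        2.32073822e-02, -5.34102026e-05]), 'tool_pos': array([188.15263965, 647.58046892, 237.54429377]), 'eef_rot': array([-1.77093313e-04,  1.40920391e-01,  9.90020435e-01, -9.75077479e-04]), 'ft_force': array([ 0.16372931,  0.17564748, -0.08276248]), 'moment': array([ 0.01272104, -0.0096135 ,  0.03282016]), 'finger_force': 0.0, 'grip_width': 1.0033111220836857}
```

View pics/top0.png

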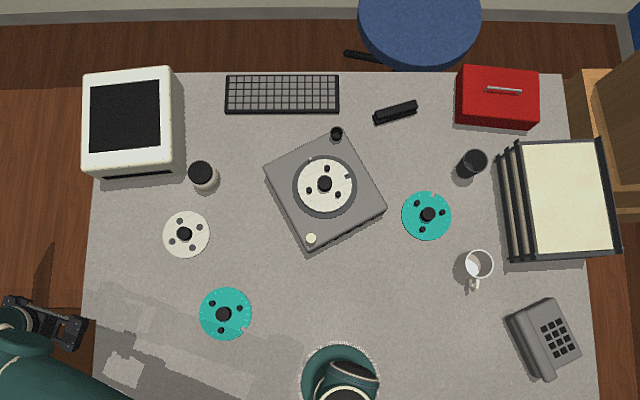

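View pics/side0.png

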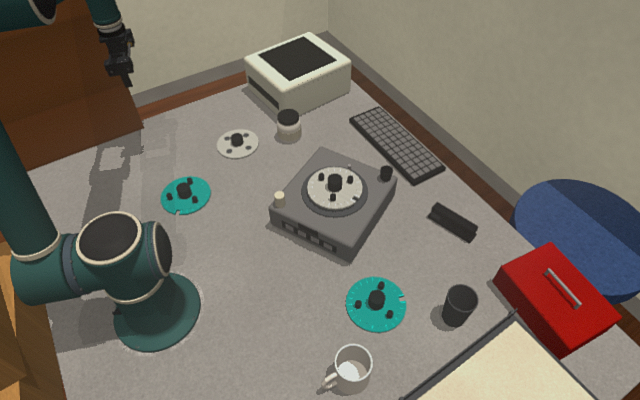

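Top view: what could be taken for the disc is the light disc on the grey sorter (324,184), the turquoise ones (427,215) and (225,313), and the pale spare (186,234) on the desk. I choose the one on the sorter. The cup is at (336,133) and the tube at (311,239). Next I check this in a close crop.

```bash
python3 - <<'E'
from h import *
s=viewer.snapshot("top"); a=cv2.resize(s["pixels"][120:260,250:400],None,fx=4,fy=4,interpolation=cv2.INTER_CUBIC)
t=viewer.snapshot("side"); b=cv2.resize(t["pixels"][140:270,260:405],None,fx=4,fy=4,interpolation=cv2.INTER_CUBIC)
cv2.imwrite("pics/c1.png",a);cv2.imwrite("pics/c2.png",b)
C=cloud(s)
for uv in [(324,184),(310,183),(340,187),(290,230)]: print(uv,C[uv[1],uv[0]].round(1))
E
```

```text
(324, 184) [535.9  38.6 142.9]
(310, 183) [547.   77.2 110.4]
(340, 187) [535.   -5.7 111.4]
(290, 230) [431.1 139.5   2.4]
```

View pics/c1.png

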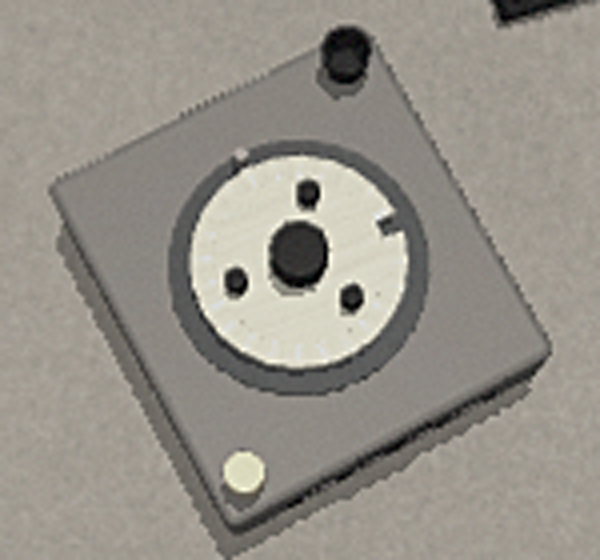

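View pics/c2.png

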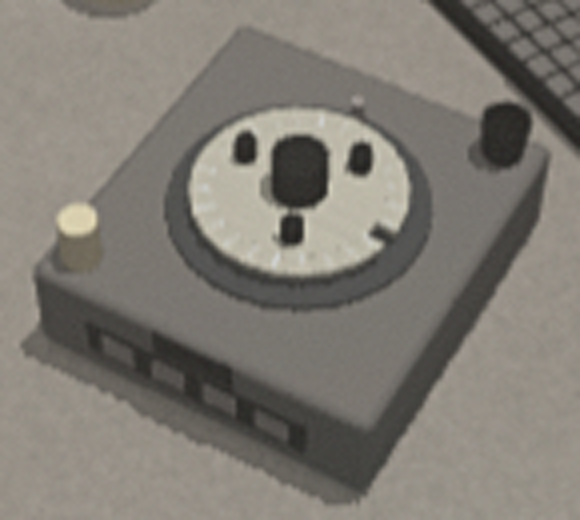

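The crops confirm it. The disc has a notch at top pixel (347,176), the post at (310,159), and pegs at (327,168), (309,190), (338,194). Now I measure.

```bash
cat >> h.py <<'E'
def discpose(s,box,zf,post=None):
    """disc centre, notch angle, peg angles; box=(u0,v0,u1,v1), zf = face height"""
    u0,v0,u1,v1=box; k=8
    im=cv2.resize(s["pixels"][v0:v1,u0:u1],None,fx=k,fy=k,interpolation=cv2.INTER_CUBIC)
    g=cv2.cvtColor(im,cv2.COLOR_BGR2GRAY); m=(g>168).astype(np.uint8)
    toW=lambda c,z:onplane(s,(c.reshape(-1,2)+.5)/k-.5+[u0,v0],z)[:,:2]
    c=max(cv2.findContours(m,cv2.RETR_EXTERNAL,cv2.CHAIN_APPROX_NONE)[0],key=cv2.contourArea)
    W=toW(c.astype(float),zf)
    o=np.array(cv2.minEnclosingCircle(W.astype(np.float32))[0])
    for _ in range(5): # algebraic circle fit on rim points only
        r=np.hypot(*(W-o).T); P=W[abs(r-np.median(r))<2.5]
        q=np.linalg.lstsq(np.c_[2*P,np.ones(len(P))],(P**2).sum(1),rcond=None)[0]; o=q[:2]
    rad=np.sqrt(q[2]+o@o); r=np.hypot(*(W-o).T); N=W[r<rad-5]-o
    na=np.degrees(np.arctan2(*N.mean(0)[::-1])) if len(N) else None
    d=cv2.findContours(((g<70)*255).astype(np.uint8),cv2.RETR_LIST,cv2.CHAIN_APPROX_NONE)[0]
    pegs=[]
    for x in d:
        if cv2.contourArea(x)>8*k*k/4:
            p=toW(np.array(cv2.minEnclosingCircle(x)[0]),zf+10)[0]-o
            pegs.append((np.hypot(*p).round(1),np.degrees(np.arctan2(p[1],p[0])).round(1)))
    return o,rad,na,pegs
E
python3 - <<'E'
from h import *
s=viewer.snapshot("top"); t=viewer.snapshot("side")
print(discpose(s,(290,150,362,224),108)); print(discpose(t,(300,160,370,215),108))
C=cloud(s)
for n,q in (("top",s),("side",t)):
    o=discpose(q,(290,150,362,224) if n=="top" else (300,160,370,215),108)[0]
    uv=(310,158.5) if n=="top" else (349,166)
    p=onplane(q,[uv],116)[0,:2]-o; print(n,"post",np.hypot(*p),np.degrees(np.arctan2(p[1],p[0])))
# box yaw by deck points
D=C[(abs(C[...,2]-90)<2.5)&(np.hypot(C[...,0]-536,C[...,1]-38)<230)][:,:2].astype(np.float32); print(cv2.minAreaRect(D))
for nm,uv,z in (("cup",(336,134),125),("tube",(311,238),130)): print(nm,onplane(s,[uv],z).round())
E
```

```text
(array([542.91035212,  37.74861038]), np.float64(74.7791739342305), np.float64(-68.73489522869342), [(np.float64(95.0), np.float64(178.1)), (np.float64(58.0), np.float64(164.0)), (np.float64(47.3), np.float64(-128.8)), (np.float64(46.1), np.float64(112.8)), (np.float64(1.2), np.float64(8.7)), (np.float64(64.8), np.float64(-68.9)), (np.float64(44.7), np.float64(-9.5)), (np.float64(74.9), np.float64(31.6))])
(array([545.62372224,  40.15544784]), np.float64(73.77106471110608), np.float64(-67.33292538898161), [(np.float64(87.1), np.float64(-95.3)), (np.float64(75.9), np.float64(-75.5)), (np.float64(46.7), np.float64(-127.9)), (np.float64(63.4), np.float64(-144.7)), (np.float64(46.4), np.float64(-9.3)), (np.float64(5.5), np.float64(57.7)), (np.float64(47.0), np.float64(111.5))])
top post 82.97402710570248 28.297838610974228
side post 82.00734186577591 27.572635704399236
((541.3642578125, 37.80638122558594), (279.7030944824219, 258.3480224609375), 28.161399841308594)
cup [[685.   4. 125.]]
tube [[392.  74. 130.]]
```

Request:
arm_command([
  {"delta_pos": [-30, -28, 0], "spin": 7},
  {"delta_pos": [-60, -57, 0], "spin": 14},
  {"delta_pos": [-90, -85, 0], "spin": 21},
  {"delta_pos": [-120, -114, 0], "spin": 28},
  {"delta_pos": [-150, -142, 0], "spin": 35},
  {"delta_pos": [-180, -171, 0], "spin": 42},
  {"delta_pos": [-210, -199, 0], "spin": 49},
  {"delta_pos": [-240, -228, 0], "spin": 56},
  {"delta_pos": [-270, -256, 0], "spin": 63},
  {"delta_pos": [-300, -285, 0], "spin": 70},
  {"delta_pos": [-330, -313, 0], "spin": 77},
  {"delta_pos": [-360, -342, 0], "spin": 84},
], gripper=76)

```text
t: 1.3
tool_pos: [439.2, 217.6, 239.0]
eef_rot: [0.0, 0.769, 0.639, 0.0]
ft_force: [0.8, 0.0, 0.5]
grip_width: 0.865
finger_force: 0.0
```

```bash
cat >> h.py <<'E'
from scipy.spatial.transform import Rotation as Q
def toolR(st): w,x,y,z=st["eef_rot"]; return Q.from_quat([x,y,z,w]).as_matrix()
def go(x,y,z,yaw):
    st=arm.sense(); R=toolR(st); d=R.T@(np.array([x,y,z])-st["tool_pos"]); a=np.degrees(np.arctan2(R[1,1],R[0,1]))
    print("t",st["t"],"pos",st["tool_pos"].round(1),"yaw",a.round(1),"tilt",R[:,2].round(3),"F",st["ft_force"].round(1),"M",st["moment"].round(2),"q",st["qpos"].round(2)); print("delta",d.round(1),"spin",round(a-yaw,1))
E
python3 -c "
from h import *
go(543.5,38.5,200,-38.5)"
```

```text
t 1.3 pos [439.2 217.6 239. ] yaw -10.5 tilt [ 0.001  0.    -1.   ] F [0.8 0.  0.5] M [-0.05  0.03  0.01] q [ 0.41 -0.09  1.99  0.    1.24  0.59]
delta [-157.   135.2   39. ] spin 28.0
```

Request:
arm_command([
  {"delta_pos": [-26, 22, 5], "spin": 6},
  {"delta_pos": [-52, 45, 12], "spin": 12},
  {"delta_pos": [-78, 67, 19], "spin": 18},
  {"delta_pos": [-104, 90, 26], "spin": 24},
  {"delta_pos": [-130, 112, 32], "spin": 28},
  {"delta_pos": [-150, 129, 37], "spin": 28},
  {"delta_pos": [-157, 135, 39], "spin": 28},
  {"delta_pos": [-157, 135, 39], "spin": 28},
  {"delta_pos": [-157, 135, 39], "spin": 28},
])

```text
t: 2.05
tool_pos: [543.3, 41.2, 199.6]
eef_rot: [-0.001, 0.9, 0.436, -0.0]
ft_force: [1.0, -0.6, 0.2]
grip_width: 0.858
finger_force: 0.0
```

```bash
python3 - <<'E'
from h import *
go(543.5,38.5,116,-38.5)
a=viewer.snapshot("side"); cv2.imwrite("pics/d.png",cv2.resize(a["pixels"][60:280,230:450],None,fx=2.7,fy=2.7,interpolation=cv2.INTER_CUBIC))
E
```

```text
t 2.05 pos [543.3  41.2 199.6] yaw -38.3 tilt [-0.001  0.001 -1.   ] F [ 1.  -0.6  0.2] M [-0.07  0.09 -0.01] q [0.03 0.05 1.93 0.   1.17 0.7 ]
delta [-2.   1.9 83.6] spin 0.2
```

View pics/d.png

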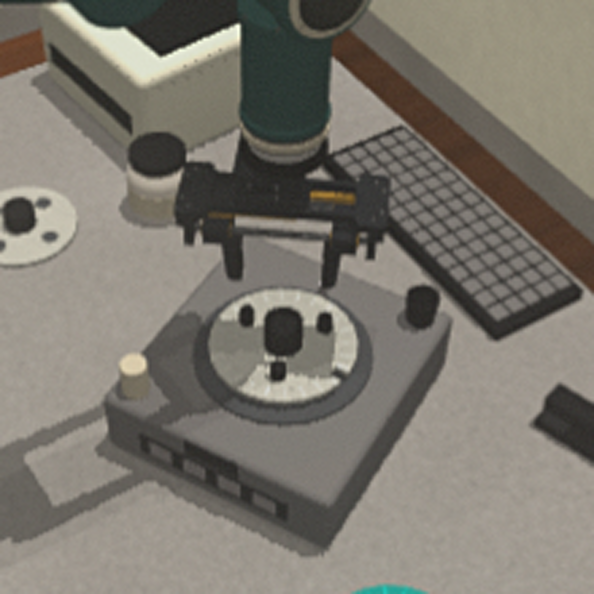

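The hand hangs above the disc with its fingers at crop (233,262) and (330,270). They straddle the boss at (283,330) and line up with the gaps between pegs. Descending.

Request:
arm_command([
  {"delta_pos": [-1, 1, 15], "spin": 0},
  {"delta_pos": [-2, 2, 30], "spin": 0},
  {"delta_pos": [-2, 2, 45], "spin": 0},
  {"delta_pos": [-2, 2, 58], "spin": 0},
  {"delta_pos": [-2, 2, 70], "spin": 0},
  {"delta_pos": [-2, 2, 78], "spin": 0},
  {"delta_pos": [-2, 2, 82], "spin": 0},
  {"delta_pos": [-2, 2, 83], "spin": 0},
  {"delta_pos": [-2, 2, 83], "spin": 0},
])

```text
t: 2.85
tool_pos: [544.1, 38.3, 116.7]
eef_rot: [-0.0, 0.9, 0.437, 0.0]
ft_force: [0.4, -0.6, 0.2]
grip_width: 0.86
finger_force: 0.0
```

```bash
python3 - <<'E'
from h import *
go(543.5,38.5,116,-38.5+98)
E
```

```text
t 2.85 pos [544.1  38.3 116.7] yaw -38.2 tilt [ 0.  0. -1.] F [ 0.4 -0.6  0.2] M [-0.06  0.07 -0.04] q [0.02 0.13 2.   0.   1.01 0.69]
delta [-0.2 -0.6  0.7] spin -97.7
```

Request:
arm_command([
  {"delta_pos": [0, 0, 0], "spin": -2},
  {"delta_pos": [0, 0, 0], "spin": -4},
  {"delta_pos": [0, 0, 0], "spin": -7},
  {"delta_pos": [0, 0, 0], "spin": -10},
  {"delta_pos": [0, 0, 0], "spin": -14},
  {"delta_pos": [0, 0, 0], "spin": -18},
  {"delta_pos": [0, 0, 0], "spin": -22},
  {"delta_pos": [0, 0, 0], "spin": -26},
  {"delta_pos": [0, 0, 0], "spin": -30},
  {"delta_pos": [0, 0, 0], "spin": -34},
  {"delta_pos": [0, 0, 0], "spin": -37},
  {"delta_pos": [0, 0, 0], "spin": -40},
])

```text
t: 3.85
tool_pos: [544.7, 37.5, 117.8]
eef_rot: [0.001, 0.695, 0.719, 0.0]
ft_force: [-0.5, -2.1, 0.1]
grip_width: 0.864
finger_force: 0.7
```

Request:
arm_command([
  {"delta_pos": [0, 0, 0], "spin": -4},
  {"delta_pos": [0, 0, 0], "spin": -8},
  {"delta_pos": [0, 0, 0], "spin": -12},
  {"delta_pos": [0, 0, 0], "spin": -16},
  {"delta_pos": [0, 0, 0], "spin": -20},
  {"delta_pos": [0, 0, 0], "spin": -24},
  {"delta_pos": [0, 0, 0], "spin": -28},
  {"delta_pos": [0, 0, 0], "spin": -32},
  {"delta_pos": [0, 0, 0], "spin": -35},
  {"delta_pos": [0, 0, 0], "spin": -38},
  {"delta_pos": [0, 0, 0], "spin": -40},
  {"delta_pos": [0, 0, 0], "spin": -40},
])

```text
t: 4.85
tool_pos: [545.1, 37.8, 117.9]
eef_rot: [0.001, 0.408, 0.913, 0.0]
ft_force: [0.2, -1.0, 0.3]
grip_width: 0.861
finger_force: 0.3
```

```bash
python3 - <<'E'
from h import *
go(543.5,38.5,116,62)
for n,o in(("top",(270,120)),("side",(285,140))):
    a=viewer.snapshot(n); cv2.imwrite(f"pics/e{n}.png",cv2.resize(a["pixels"][o[1]:o[1]+110,o[0]:o[0]+110],None,fx=5,fy=5,interpolation=cv2.INTER_CUBIC))
E
python3 -c "
import cv2,numpy as np
cv2.imwrite('pics/e.png',cv2.resize(np.hstack([cv2.imread('pics/etop.png'),cv2.imread('pics/eside.png')]),(800,400)))"
```

```text
t 4.85 pos [545.1  37.8 117.9] yaw 41.8 tilt [ 0.002 -0.    -1.   ] F [ 0.2 -1.   0.3] M [-0.17 -0.03 -0.07] q [ 0.02  0.13  2.   -0.    1.01 -0.71]
delta [ 1.6 -0.7  1.9] spin -20.2
```

View pics/e.png

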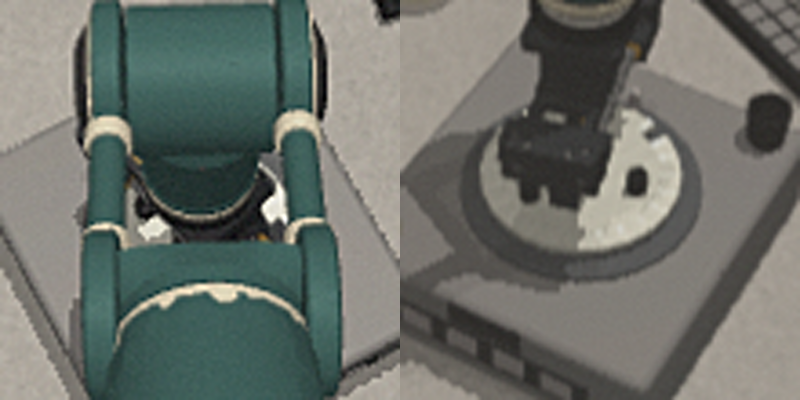

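The side half shows the notch at (650,132), which is side pixel (353.8,176.3). The free peg is at (636,181), about (350,190). I'll work out the angle still to go.

```bash
python3 - <<'E'
from h import *
a=viewer.snapshot("side"); o=np.array([545.6,40.2])
for uv,z in(((353.8,176.3),105),((349.9,189.8),118)):
    p=onplane(a,[uv],z)[0,:2]-o; print(np.hypot(*p).round(1),np.degrees(np.arctan2(p[1],p[0])).round(1))
E
```

```text
68.6 5.1
46.3 -57.9
```

Request:
arm_command([
  {"delta_pos": [0, 0, 0], "spin": -3},
  {"delta_pos": [0, 0, 0], "spin": -6},
  {"delta_pos": [0, 0, 0], "spin": -9},
  {"delta_pos": [0, 0, 0], "spin": -12},
  {"delta_pos": [0, 0, 0], "spin": -15},
  {"delta_pos": [0, 0, 0], "spin": -18},
  {"delta_pos": [0, 0, 0], "spin": -20},
  {"delta_pos": [0, 0, 0], "spin": -21},
  {"delta_pos": [0, 0, 0], "spin": -21},
])

```text
t: 5.75
tool_pos: [544.9, 38.1, 117.5]
eef_rot: [0.001, 0.235, 0.972, 0.0]
ft_force: [2.7, -0.7, 2.5]
grip_width: 0.862
finger_force: 1.0
```

```bash
python3 - <<'E'
from h import *
go(543.5,38.5,116,62)
a=viewer.snapshot("side"); print(discpose(a,(300,160,370,215),108))
cv2.imwrite("pics/f.png",cv2.resize(a["pixels"][150:230,290:390],None,fx=7,fy=7,interpolation=cv2.INTER_CUBIC))
E
```

```text
t 5.75 pos [544.9  38.1 117.5] yaw 62.8 tilt [ 0.002  0.    -1.   ] F [ 2.7 -0.7  2.5] M [-0.02 -0.34 -0.07] q [ 0.02  0.13  2.    0.    1.01 -1.07]
delta [ 1.4 -0.3  1.5] spin 0.8
(array([570.61106589,  17.67512276]), np.float64(42.704657100274055), np.float64(-75.69267398543442), [(np.float64(74.7), np.float64(-119.6)), (np.float64(64.1), np.float64(-104.5)), (np.float64(39.9), np.float64(130.6)), (np.float64(16.2), np.float64(78.5)), (np.float64(54.0), np.float64(128.1)), (np.float64(23.5), np.float64(45.0)), (np.float64(69.2), np.float64(178.0)), (np.float64(104.1), np.float64(119.5)), (np.float64(51.2), np.float64(78.1)), (np.float64(42.3), np.float64(112.7))])
```

View pics/f.png

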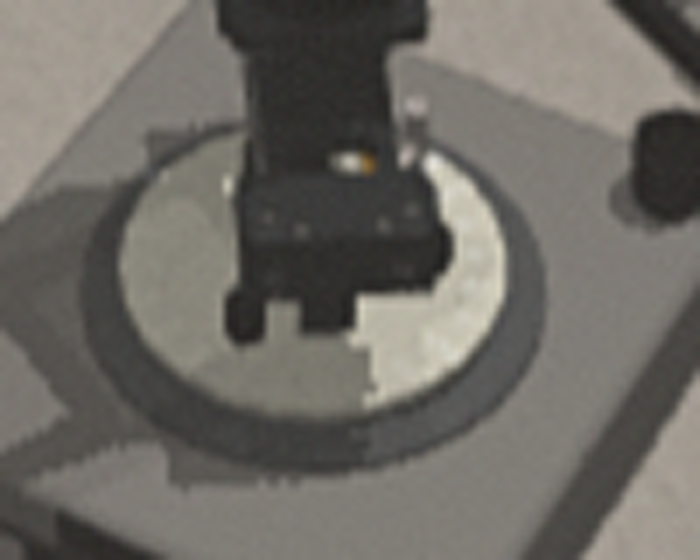

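The notch has reached the post at (413,130) and is hidden by the hand. I back off 4°, rise, and measure.

Request:
arm_command([
  {"delta_pos": [0, 0, 0], "spin": 2},
  {"delta_pos": [0, 0, 0], "spin": 4},
  {"delta_pos": [0, 0, -5], "spin": 4},
  {"delta_pos": [0, 0, -15], "spin": 4},
  {"delta_pos": [0, 0, -35], "spin": 4},
  {"delta_pos": [0, 0, -60], "spin": 4},
  {"delta_pos": [0, 0, -90], "spin": 4},
  {"delta_pos": [0, 0, -115], "spin": 4},
  {"delta_pos": [0, 0, -130], "spin": 4},
  {"delta_pos": [0, 0, -130], "spin": 4},
])

```text
t: 6.63
tool_pos: [546.5, 38.3, 252.4]
eef_rot: [0.004, 0.269, 0.963, 0.001]
ft_force: [0.2, 0.3, 0.0]
grip_width: 0.863
finger_force: 0.0
```

```bash
python3 - <<'E'
from h import *
go(543.5,38.5,116,62)
a=viewer.snapshot("side"); print(discpose(a,(300,160,370,215),108))
cv2.imwrite("pics/g.png",cv2.resize(a["pixels"][150:230,290:390],None,fx=7,fy=7,interpolation=cv2.INTER_CUBIC))
E
```

```text
t 6.6333 pos [546.5  38.3 252.4] yaw 58.8 tilt [ 0.009  0.    -1.   ] F [0.2 0.3 0. ] M [-0.04 -0.04  0.01] q [ 0.02  0.01  1.87  0.    1.26 -1.  ]
delta [  3.6  -2.  136.4] spin -3.2
(array([546.67403064,  38.57013114]), np.float64(72.3498954489283), np.float64(22.3660100381539), [(np.float64(82.9), np.float64(-90.9)), (np.float64(46.9), np.float64(-159.4)), (np.float64(43.3), np.float64(-36.5)), (np.float64(42.2), np.float64(-160.6)), (np.float64(17.7), np.float64(90.3)), (np.float64(94.0), np.float64(55.5))])
```

View pics/g.png

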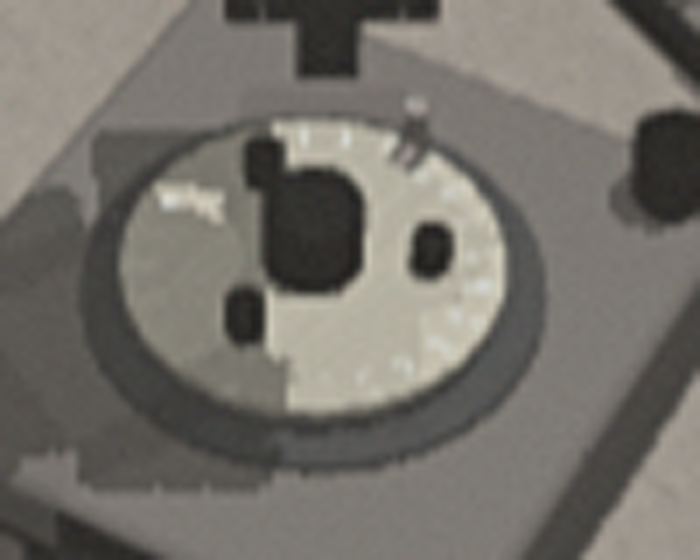

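Request:
arm_command([
  {"delta_pos": [22, 24, 0], "spin": 0},
  {"delta_pos": [44, 48, 0], "spin": 0},
  {"delta_pos": [66, 72, 0], "spin": 0},
  {"delta_pos": [88, 96, 0], "spin": 0},
  {"delta_pos": [110, 120, 0], "spin": 0},
  {"delta_pos": [132, 144, 0], "spin": 0},
  {"delta_pos": [154, 168, 0], "spin": 0},
  {"delta_pos": [172, 188, 0], "spin": 0},
  {"delta_pos": [172, 188, 0], "spin": 0},
], gripper=0)

```text
t: 7.43
tool_pos: [492.0, 291.7, 244.6]
eef_rot: [-0.002, 0.267, 0.964, -0.0]
ft_force: [-0.5, -0.8, -0.1]
grip_width: 0.204
finger_force: 0.0
```

```bash
python3 - <<'E'
from h import *
go(543.5,38.5,116,62)
a=viewer.snapshot("side"); print(discpose(a,(300,160,370,215),108))
s=viewer.snapshot("top"); print(discpose(s,(290,150,362,224),108))
x=cv2.resize(a["pixels"][150:230,290:370],(400,400),interpolation=cv2.INTER_CUBIC);y=cv2.resize(s["pixels"][145:225,285:365],(400,400),interpolation=cv2.INTER_CUBIC)
cv2.imwrite("pics/i.png",np.hstack([x,y]))
E
```

```text
t 7.4333 pos [492.  291.7 244.6] yaw 59.0 tilt [-0.004  0.001 -1.   ] F [-0.5 -0.8 -0.1] M [ 0.03  0.   -0.01] q [ 0.49  0.07  1.82  0.    1.26 -0.54]
delta [-174.9 -190.5  128.3] spin -3.0
(array([545.04343992,  39.91743189]), np.float64(73.87553266128714), np.float64(97.73760906731603), [(np.float64(84.1), np.float64(-90.0)), (np.float64(63.7), np.float64(-144.9)), (np.float64(46.5), np.float64(-157.5)), (np.float64(45.4), np.float64(-36.5)), (np.float64(15.9), np.float64(84.9))])
(array([542.41326542,  37.62020528]), np.float64(75.11183743613266), np.float64(22.573942739853273), [(np.float64(57.5), np.float64(164.6)), (np.float64(47.0), np.float64(-156.8)), (np.float64(45.7), np.float64(84.3)), (np.float64(1.2), np.float64(-23.3)), (np.float64(44.9), np.float64(-37.0)), (np.float64(62.8), np.float64(21.4)), (np.float64(75.6), np.float64(32.6))])
```

View pics/i.png

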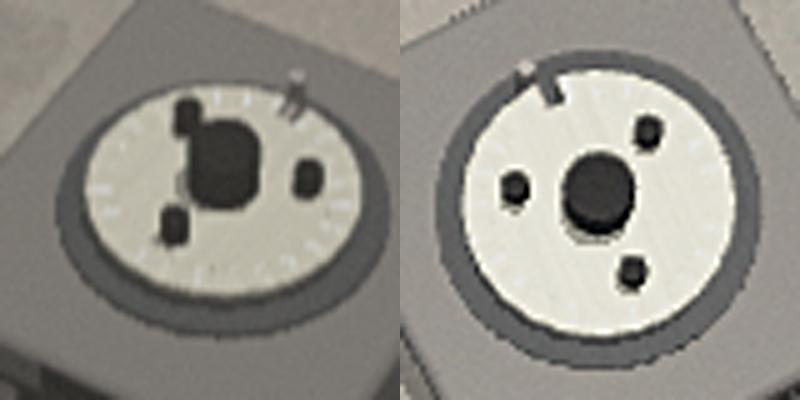

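Both views agree that the notch, top half (550,88), is at about 23°. The post and bar, top half (527,75), are at about 28°. So I need +5° more: last contact at hand yaw 62.8 means pushing to 67.8.

Request:
arm_command([
  {"delta_pos": [-22, -24, 0], "spin": 1},
  {"delta_pos": [-44, -48, 0], "spin": 2},
  {"delta_pos": [-66, -72, 0], "spin": 3},
  {"delta_pos": [-88, -96, 0], "spin": 3},
  {"delta_pos": [-110, -120, 0], "spin": 3},
  {"delta_pos": [-132, -144, 0], "spin": 3},
  {"delta_pos": [-154, -168, 5], "spin": 3},
  {"delta_pos": [-168, -183, 20], "spin": 3},
  {"delta_pos": [-174, -189, 40], "spin": 3},
  {"delta_pos": [-176, -190, 50], "spin": 3},
  {"delta_pos": [-176, -190, 50], "spin": 3},
  {"delta_pos": [-176, -190, 50], "spin": 3},
], gripper=76)

```text
t: 8.53
tool_pos: [545.3, 33.9, 195.6]
eef_rot: [-0.001, 0.295, 0.956, -0.0]
ft_force: [0.0, 0.4, -0.6]
grip_width: 0.862
finger_force: 0.0
```

```bash
python3 -c "
from h import *
go(544.7,38.2,117,56.5)"
```

```text
t 8.5333 pos [545.3  33.9 195.6] yaw 55.7 tilt [-0.003  0.    -1.   ] F [ 0.   0.4 -0.6] M [0.04 0.01 0.06] q [ 0.02  0.05  1.93  0.    1.16 -0.96]
delta [ 2.7  3.3 78.6] spin -0.8
```

Request:
arm_command([
  {"delta_pos": [2, 2, 10], "spin": 0},
  {"delta_pos": [3, 3, 25], "spin": 0},
  {"delta_pos": [3, 3, 40], "spin": 0},
  {"delta_pos": [3, 3, 45], "spin": 0},
  {"delta_pos": [3, 3, 45], "spin": 0},
  {"delta_pos": [3, 3, 45], "spin": 0},
])

```text
t: 9.03
tool_pos: [545.8, 39.2, 152.1]
eef_rot: [0.0, 0.294, 0.956, 0.0]
ft_force: [-0.0, -0.3, -0.7]
grip_width: 0.862
finger_force: 0.0
```

```bash
python3 -c "
from h import *
go(544.7,38.2,117,56.5)"
```

```text
t 9.0333 pos [545.8  39.2 152.1] yaw 55.9 tilt [ 0.  0. -1.] F [-0.  -0.3 -0.7] M [-0.03 -0.02  0.01] q [ 0.03  0.09  1.97  0.    1.08 -0.95]
delta [ 0.3 -1.4 35.1] spin -0.6
```

Descend, then spin to yaw 67.8 (−12°).

Request:
arm_command([
  {"delta_pos": [0, -1, 10], "spin": 0},
  {"delta_pos": [0, -1, 22], "spin": 0},
  {"delta_pos": [0, -1, 31], "spin": 0},
  {"delta_pos": [0, -1, 35], "spin": 0},
  {"delta_pos": [0, -1, 35], "spin": -2},
  {"delta_pos": [0, -1, 35], "spin": -4},
  {"delta_pos": [0, -1, 35], "spin": -6},
  {"delta_pos": [0, -1, 35], "spin": -8},
  {"delta_pos": [0, -1, 35], "spin": -9.5},
  {"delta_pos": [0, -1, 35], "spin": -11},
  {"delta_pos": [0, -1, 35], "spin": -12},
  {"delta_pos": [0, -1, 35], "spin": -12},
])

```text
t: 10.03
tool_pos: [545.0, 37.6, 116.3]
eef_rot: [-0.0, 0.192, 0.981, -0.0]
ft_force: [1.5, 0.2, -0.9]
grip_width: 0.86
finger_force: 0.4
```

```bash
python3 -c "
from h import *
go(544.7,38.2,117,67.8)"
```

```text
t 10.0333 pos [545.   37.6 116.3] yaw 67.8 tilt [-0. -0. -1.] F [ 1.5  0.2 -0.9] M [-0.07 -0.11 -0.05] q [ 0.02  0.13  2.   -0.    1.01 -1.16]
delta [ 0.5  0.5 -0.7] spin 0.0
```

Request:
arm_command([
  {"delta_pos": [0, 0, 0], "spin": 2},
  {"delta_pos": [0, 0, 0], "spin": 4},
  {"delta_pos": [0, 0, -5], "spin": 4},
  {"delta_pos": [0, 0, -15], "spin": 4},
  {"delta_pos": [0, 0, -35], "spin": 4},
  {"delta_pos": [0, 0, -65], "spin": 4},
  {"delta_pos": [0, 0, -95], "spin": 4},
  {"delta_pos": [0, 0, -115], "spin": 4},
  {"delta_pos": [20, 30, -120], "spin": 4},
  {"delta_pos": [40, 60, -120], "spin": 4},
  {"delta_pos": [60, 90, -120], "spin": 4},
  {"delta_pos": [80, 120, -120], "spin": 4},
], gripper=76)

```text
t: 11.03
tool_pos: [516.3, 180.2, 238.5]
eef_rot: [0.001, 0.227, 0.974, 0.001]
ft_force: [0.4, -0.3, 0.2]
grip_width: 0.86
finger_force: 0.0
```

Request:
arm_command([
  {"delta_pos": [20, 30, 0], "spin": 0},
  {"delta_pos": [40, 60, 0], "spin": 0},
  {"delta_pos": [60, 90, 0], "spin": 0},
  {"delta_pos": [60, 90, 0], "spin": 0},
], gripper=0)

```text
t: 11.37
tool_pos: [501.2, 291.9, 238.0]
eef_rot: [-0.0, 0.224, 0.975, 0.002]
ft_force: [0.1, -1.1, 0.1]
grip_width: 0.58
finger_force: 0.0
```

```bash
python3 - <<'E'
from h import *
go(543.5,38.5,190,63)
a=viewer.snapshot("side"); print(discpose(a,(300,160,370,215),108))
s=viewer.snapshot("top"); print(discpose(s,(290,150,362,224),108))
x=cv2.resize(a["pixels"][150:230,290:370],(400,400),interpolation=cv2.INTER_CUBIC);y=cv2.resize(s["pixels"][145:225,285:365],(400,400),interpolation=cv2.INTER_CUBIC)
cv2.imwrite("pics/j.png",np.hstack([x,y]))
E
```

```text
t 11.3667 pos [501.2 291.9 238. ] yaw 64.1 tilt [ 0.001  0.004 -1.   ] F [ 0.1 -1.1  0.1] M [ 0.01  0.04 -0.01] q [ 0.48  0.08  1.81  0.    1.24 -0.64]
delta [-148.8 -209.6   47.1] spin 1.1
(array([545.1240579 ,  39.86950928]), np.float64(73.88120746705884), np.float64(93.45046996651483), [(np.float64(53.9), np.float64(-135.8)), (np.float64(46.3), np.float64(-152.3)), (np.float64(45.4), np.float64(-31.6)), (np.float64(16.6), np.float64(86.0))])
(array([542.39308682,  37.52791237]), np.float64(75.10137149183697), np.float64(28.669752802994136), [(np.float64(68.2), np.float64(174.6)), (np.float64(78.4), np.float64(134.9)), (np.float64(78.0), np.float64(120.6)), (np.float64(46.4), np.float64(-152.2)), (np.float64(45.9), np.float64(89.4)), (np.float64(1.2), np.float64(-29.7)), (np.float64(45.2), np.float64(-31.6)), (np.float64(76.2), np.float64(32.6))])
```

View pics/j.png

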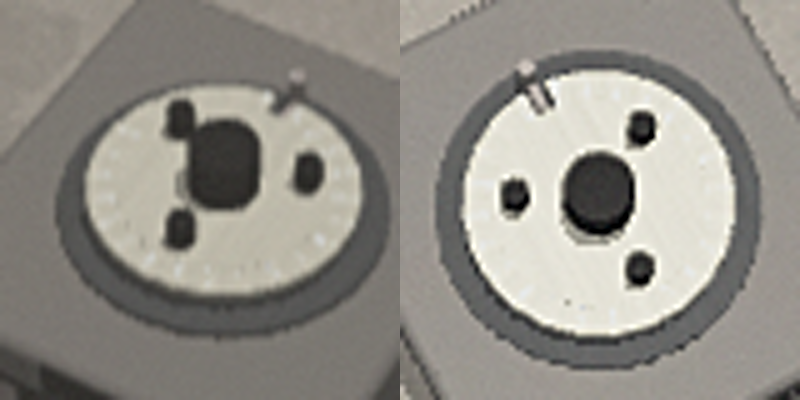

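The bar shows bright inside the notch, top half (540,97), with dark margins on both sides. It's aligned at about 28.3° against 28.0°. Next: go over the boss with the fingers shut and press.

Request:
arm_command([
  {"delta_pos": [-20, -28, 0], "spin": 0},
  {"delta_pos": [-40, -56, 0], "spin": 0},
  {"delta_pos": [-60, -84, 0], "spin": 0},
  {"delta_pos": [-80, -112, 5], "spin": 0},
  {"delta_pos": [-100, -140, 15], "spin": 0},
  {"delta_pos": [-120, -168, 30], "spin": 0},
  {"delta_pos": [-140, -196, 45], "spin": 0},
  {"delta_pos": [-149, -209, 60], "spin": 0},
  {"delta_pos": [-149, -209, 76], "spin": 0},
  {"delta_pos": [-149, -209, 80], "spin": 0},
  {"delta_pos": [-149, -209, 80], "spin": 0},
  {"delta_pos": [-149, -209, 80], "spin": 0},
], gripper=0)

```text
t: 12.47
tool_pos: [543.5, 32.4, 157.3]
eef_rot: [0.0, 0.227, 0.974, -0.0]
ft_force: [-0.9, -0.3, -0.2]
grip_width: 0.003
finger_force: 0.0
```

```bash
python3 -c "
from h import *
go(543.5,38.5,142,64)"
```

```text
t 12.4667 pos [543.5  32.4 157.3] yaw 63.8 tilt [ 0. -0. -1.] F [-0.9 -0.3 -0.2] M [-0.04  0.03  0.01] q [ 0.01  0.08  1.97 -0.    1.09 -1.1 ]
delta [ 2.7  5.4 15.3] spin -0.2
```

Request:
arm_command([
  {"delta_pos": [1, 3, 3], "spin": 0},
  {"delta_pos": [2.7, 5.4, 7], "spin": 0},
  {"delta_pos": [2.7, 5.4, 11], "spin": 0},
  {"delta_pos": [2.7, 5.4, 11], "spin": 0},
  {"delta_pos": [2.7, 5.4, 12.5], "spin": 0},
  {"delta_pos": [2.7, 5.4, 14], "spin": 0},
  {"delta_pos": [2.7, 5.4, 15.5], "spin": 0},
  {"delta_pos": [2.7, 5.4, 17], "spin": 0},
  {"delta_pos": [2.7, 5.4, 18], "spin": 0},
  {"delta_pos": [2.7, 5.4, 19], "spin": 0},
])

```text
t: 13.3
tool_pos: [543.7, 39.2, 138.7]
eef_rot: [0.0, 0.227, 0.974, 0.0]
ft_force: [-2.4, 0.4, 7.1]
grip_width: 0.006
finger_force: 3.1
```

```bash
python3 -c "
from h import *
go(543.5,38.5,134,64)"
```

```text
t 13.3 pos [543.7  39.2 138.7] yaw 63.8 tilt [ 0.  0. -1.] F [-2.4  0.4  7.1] M [ 0.16  0.52 -0.03] q [ 0.03  0.1   1.99  0.    1.05 -1.09]
delta [-0.1 -0.8  4.7] spin -0.2
```

Contact at 7 N, and the disc is going down. Continuing.

Request:
arm_command([
  {"delta_pos": [0, 0, 1], "spin": 0},
  {"delta_pos": [0, 0, 2], "spin": 0},
  {"delta_pos": [0, 0, 3], "spin": 0},
  {"delta_pos": [0, 0, 4], "spin": 0},
  {"delta_pos": [0, 0, 4.5], "spin": 0},
  {"delta_pos": [0, 0, 5], "spin": 0},
  {"delta_pos": [0, 0, 5], "spin": 0},
])

```text
t: 13.88
tool_pos: [543.7, 39.2, 134.4]
eef_rot: [0.0, 0.227, 0.974, 0.0]
ft_force: [-4.3, 0.5, 9.8]
grip_width: 0.005
finger_force: 4.8
```

Request:
arm_command([
  {"delta_pos": [0, 0, 0.5], "spin": 0},
  {"delta_pos": [0, 0, 1], "spin": 0},
  {"delta_pos": [0, 0, 1.5], "spin": 0},
  {"delta_pos": [0, 0, 2], "spin": 0},
  {"delta_pos": [0, 0, 2], "spin": 0},
])

```text
t: 14.3
tool_pos: [543.7, 39.2, 134.4]
eef_rot: [0.0, 0.227, 0.974, 0.0]
ft_force: [-9.7, 0.6, 20.4]
grip_width: 0.003
finger_force: 10.2
```

The force rises with no further travel at 134.4 (134 expected), so the disc is seated. Lift clear and check.

Request:
arm_command([
  {"delta_pos": [0, 0, -3], "spin": 0},
  {"delta_pos": [0, 0, -8], "spin": 0},
  {"delta_pos": [0, 0, -25], "spin": 0},
  {"delta_pos": [0, 0, -50], "spin": 0},
  {"delta_pos": [0, 0, -80], "spin": 0},
  {"delta_pos": [0, 0, -105], "spin": 0},
  {"delta_pos": [28, 40, -105], "spin": 0},
  {"delta_pos": [52, 70, -105], "spin": 0},
  {"delta_pos": [76, 100, -105], "spin": 0},
  {"delta_pos": [100, 130, -105], "spin": 0},
  {"delta_pos": [124, 160, -105], "spin": 0},
  {"delta_pos": [140, 190, -105], "spin": 0},
])

```text
t: 15.3
tool_pos: [500.3, 273.3, 235.6]
eef_rot: [-0.0, 0.226, 0.974, -0.0]
ft_force: [0.1, 0.1, -0.9]
grip_width: 0.004
finger_force: 0.0
```

```bash
python3 - <<'E'
from h import *
a=viewer.snapshot("side"); print(discpose(a,(300,160,370,215),100))
s=viewer.snapshot("top"); print(discpose(s,(290,150,362,224),100))
C=cloud(s); D=C[150:224,290:362]; r=np.hypot(D[...,0]-543,D[...,1]-38.5)
m=(r>25)&(r<36); P=D[m]; A=np.c_[P[:,:2]-[543,38.5],np.ones(len(P))]; k=abs(P[:,2]-100)<8; print("face z,tilt",np.linalg.lstsq(A[k],P[k,2],rcond=None)[0], "boss",np.median(D[r<12][:,2]))
m=(r>79)&(r<89);print("seat",np.median(D[m][:,2])); print(arm.sense()["tool_pos"],arm.sense()["ft_force"])
x=cv2.resize(a["pixels"][150:230,290:370],(400,400),interpolation=cv2.INTER_CUBIC);y=cv2.resize(s["pixels"][145:225,285:365],(400,400),interpolation=cv2.INTER_CUBIC)
cv2.imwrite("pics/k.png",np.hstack([x,y]))
E
```

```text
(array([545.18725561,  39.89225849]), np.float64(73.92679225068665), np.float64(100.51122841185008), [(np.float64(46.3), np.float64(-151.2)), (np.float64(45.6), np.float64(-31.1)), (np.float64(16.9), np.float64(84.1))])
(array([542.48454167,  37.54936904]), np.float64(75.07946922298714), np.float64(28.673773667559868), [(np.float64(47.2), np.float64(-151.8)), (np.float64(45.4), np.float64(89.7)), (np.float64(1.1), np.float64(1.8)), (np.float64(45.3), np.float64(-32.5)), (np.float64(76.9), np.float64(32.5))])
face z,tilt [-6.21748131e-03 -3.63440106e-03  1.01021917e+02] boss 134.46579776035844
seat 94.73129423715955
[501.07568651 275.60388994 235.52235239] [ 0.64170087 -0.69880194  0.1013398 ]
```

View pics/k.png

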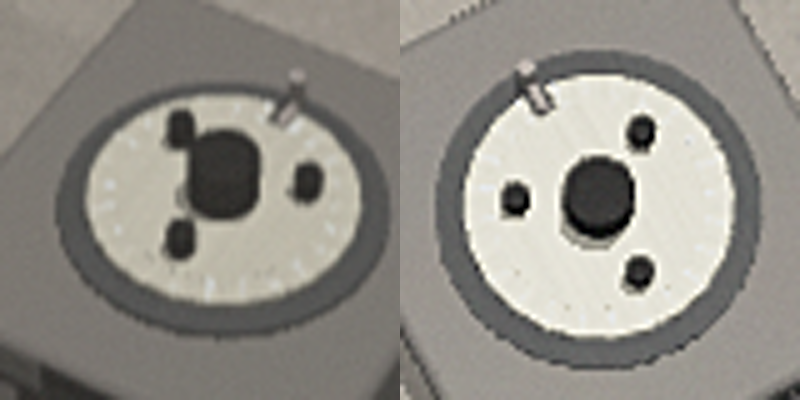

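The disc sits flat with the bar in the notch, top half (540,97). Its face is 6.3 mm above the seat (one disc thickness), and the hand is clear.

```bash
python3 -c "
from plant import arm
print(arm.hand_in())"
```

```text
the job is handed in; nothing more can be done
None
```

The notch is over the key bar, the disc is pressed fully home and flat on the sorter, the hand is clear, and the job was handed in at about 15 s; the hand-in returned no verdict.

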